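# Fetch the paint tin from the sliding-lid chest

## Robot

A 6-joint arm with a two-finger parallel gripper is mounted at the origin on the work surface. World frame = base frame: x ahead of the robot, y to its left, z up, the work surface at z = 0. Lengths are in m, angles in rad, forces in N, time in s.
With the tool pointing down it reaches from about 0.35 to 0.85 m from the base axis. Payload 8.1 kg.
Tool frame: the origin (TCP) lies on the mounting face of the last link; the fingertips stand 186 mm ahead of it and the grasp point (between the pads) lies 167 mm ahead of it; z points along the fingers, y is the line along which they close (so a half turn about z gives the same grasp; the last joint's range is limited). The gripper opens to 93 mm and grips with 3 to 60 N. Pads are 15 mm wide; open, the fingers measure 128 mm over their backs; the gripper's body (75 mm by 188 mm) begins 65 mm behind the grasp point.
Start: joints at [-1.218, 0.13, 1.488, -0, 1.523, -0.085], TCP at [0.254, -0.543, 0.405] pointing down, gripper open.
Joint ranges: [-2.96, 2.96], [-0.89, 2.26], [0.02, 2.5], [-1.34, 4.48], [0, 2.73], [-2.66, 2.66]. Speed limits (rad/s): [2.39, 2.39, 2.79, 3.14, 3.14, 3.14].

## Interface

Orientations are given as a rotation vector (axis times angle).
In Python, from plant import read_state, read_camera, camera_params, close_job gives the robot as it stands. The module is installed in compiled form; this text tells all that it offers.
- The arm moves only by the tool servo_tool, never from a script. Its argument "increments" is a list of rows, each an object with "slide": the shift along the tool's x, y, z in mm, a list of three; "dr": the turn, a rotation vector about the tool's x, y, z in rad, a list of three; "jaw": the closure, from 0 (fully open) to 1 (shut). In form: [{"slide": [x, y, z], "dr": [ax, ay, az], "jaw": jaw}, ...]. A call has 1 to 20 rows; each row is the pose to reach, as a shift and turn from the pose commanded when the call began, along the tool's axes at that moment; what a row does not reach only later rows make up. A row lasts 1/10 s, in which the tool goes at most 50 mm and 8.59 degrees, less where a joint would pass 70% of its speed; a pose out of reach is approached as far as the arm can. A call with a gripper value outside its range is refused whole. The fingers move at their own pace and stop on an object; "force" is the grip in N (left out, the last holds). Time passes only in rows, so rows that repeat a pose let the fingers close. It gives the time, the measured TCP pose, the force, the opening and the grip force at its end, in the units of the state.
- read_state(): the state, without advancing time (a new reading comes with each control period).
- read_camera(name): name is "side" or "top" or "wrist"; returns (picture, depth): 384x512x3 uint8, red, green, blue; 384x512 float32, m along the optical axis (not along the pixel's ray), 0 where there is no reading.
- camera_params(name): a dict with "fx", "fy", "cx", "cy" (pixels), "rvec" (rotation vector, rad) and "tvec" (3), from world to camera coordinates, as OpenCV has them. Camera axes: x right, y down, z forward; pixel columns grow to the right and rows downward; lengths in m; the calibration is good to about 2 mm. A picture is of the moment at which its call begins: read the wrist's pose just before it. camera_params takes no time and is no camera call; for the wrist camera it gives the pose at the moment of the call.
- close_job(): hands the job in; it is judged then, once.
The state is a dict: "t": time; "q": joint angles; "dq": joint speeds; "joint_torque": joint torques, N m; "tool_pos": TCP position; "orientation": TCP orientation; "force": force on the tool from outside, world axes, zero at the start; "wrist_torque": the same for the moment, N m; "opening": finger opening in m; "gripper_force": force on a finger pad.
Only numpy, scipy, OpenCV 4.12 (cv2) and the standard library are available. Lean on these libraries where they do the work, as an engineer would, in place of code of your own. Each camera call takes 0.05 s, during which the arm holds its last target. There are 200 camera calls.

## Task

Take the black paint tin out of the green chest by sliding aside the clear lid above it, and set the tin down, upright and not dropped, flat on the floor of the steel drip tray. Then leave both lids of the chest fully shut. Keep the tin upright all the way, and leave the white tubs, the spray can and the tape roll where they are.

Things in the scene. Friction and masses are not known exactly. Their poses are not given: they have to be found in the camera images.
- chest: Green steel chest, fixed, 220 (x) by 420 (y) by 129 mm high, under two clear sliding lids. Origin: centre of its underside; the lids slide along y, z up. Inside 200 by 400 mm, floor at 12 mm; a wall at y=0 (8 mm thick, to 100 mm) parts it in two compartments: one holds the black tin, the other the white tub (varies). End walls 102 mm, long walls 129 mm high. Turned by up to 0.25 rad.
- lid_left (a joint): Opening of the upper lid, over the +y compartment: clear framed pane 196 by 205 by 8 mm, top face at 126 mm. 0 = shut, 0.17 m = fully open; slides towards the chest's -y over the other lid. Takes about 2 N; stays where left. Its leading edge meets the other's handle and pushes it along: the two openings never exceed 0.17 m in sum. Both lids start 20 to 60 mm open.
- lid_right (a joint): Opening of the lower lid, which covers the -y compartment: like lid_left, but in the lower track (top face 114 mm above the chest's underside), sliding towards the chest's +y, under the upper lid. 0 = fully shut, 0.17 m = fully open.
- lid_left_handle (a point): Centre of the upper lid's red handle bar: 80 mm along the chest's x, 16 by 16 mm in section, centre 160 mm above the chest's underside (25 mm clear below the bar), on two posts 72 mm apart. On the chest's middle line, at y = +185 mm when shut; moves with the lid. Can be pinched from above across the chest's y.
- lid_right_handle (a point): Centre of the lower lid's red handle bar: same bar at the same height (160 mm), on the chest's middle line at y = -185 mm when shut; moves with the lid. When this lid is fully open, the upper lid's edge lies close beside the bar's posts, 25 mm lower than the bar's underside.
- tin: Black paint tin with a narrow orange band and a brass-coloured lid: cylinder of 62 mm diameter, 85 mm high, 0.25 to 0.5 kg. Origin: centre of its underside, z up. Starts upright on the floor of one of the compartments, 95 to 130 mm from the chest's middle along y and within 25 mm of its middle line.
- tub: White plastic tub with a red band, 80 mm diameter at the lid, 85 mm high, 0.4 kg, standing in the other compartment of the chest. Origin: centre of its underside. Not to be disturbed.
- tray: Steel drip tray, fixed to the bench, 180 (x) by 140 (y) by 15 mm high, walls and floor 4 mm thick. Origin: centre of its underside; inner floor 4 mm above it. Empty at the start.
- spray: Blue spray can with a white cap standing on the bench, 58 mm diameter, 170 mm high. Origin: centre of its underside. Not to be disturbed.
- tape: Amber roll of packing tape lying flat on the bench left of the chest, 100 mm diameter, 48 mm high. Origin: centre of its underside. Not to be disturbed.
- big_tub: Large white tub with a red band standing on the bench to the robot's left, 110 mm diameter, 102 mm high. Origin: centre of its underside. Not to be disturbed.
There are look-alikes about, which are no part of the job. Of the things that look like the tin, the middle-sized one is meant.

How it is judged:
On the way, in this order (a step that is already met when the one before it is completed fails the run):
1. the lid above the tin has been slid at least 90 mm open (((y of tin in the frame of chest above 0 m and value of joint lid_left above 0.09 m) or (y of tin in the frame of chest below 0 m and value of joint lid_right above 0.09 m))), for 0.1 s.
2. the tin stands released on the tray's floor (x of tin in the frame of tray between -0.058 and 0.058 m and y of tin in the frame of tray between -0.038 and 0.038 m and z of tin in the frame of tray below 0.009 m and angle between tin's own z axis and vertical below 0.1 rad and contact force between the fingers and tin below 0.1 N and linear speed of tin below 0.03 m/s), for 0.2 s.
At the end, for the whole second after the job is handed in: The tin stands upright (within 0.1 rad), released and at rest, on the tray's inner floor, clear within its walls (centre within 58 mm along the tray's x and 38 mm along its y of the tray's centre); both lids are shut to within 8 mm (all of step 2 and value of joint each of lid_left, lid_right below 0.008 m and velocity of joint each of lid_left, lid_right below 0.02 m/s); the robot touches nothing.
It fails at once if the tin is tipped by more than 0.5 rad (angle between tin's own z axis and vertical above 0.5 rad).
It fails at once if the tin is dropped (moves faster than 0.5 m/s while not held) (contact force between the fingers and tin below 0.1 N and linear speed of tin above 0.5 m/s).
It fails at once if the tub in the chest, the spray can, the tape roll or the large tub is moved by more than 30 mm (distance of any of tub, spray, tape, big_tub from where it was at the start of the episode above 0.03 m).
It fails at once if a tub or the spray can is tipped by more than 0.4 rad (angle between any of tub, spray, big_tub's own z axis and vertical above 0.4 rad).
It also fails if it takes over 72 s, if anything falls off the work surface, if the arm or the gripper's body presses on something with over 40 N, if the wrist force passes 120 N, or if a joint passes its speed limit or range.

## Working session

There is one attempt and no reset: what is moved stays moved. The work goes in short steps, Python scripts to look and compute and a tool call to move; the robot and the scene stay as the last step left them, time stands still between calls to the robot, and variables do not carry over. Pictures are saved under pics/ and viewed, at most 11 in all, crops included, and the job is handed in when it is done.

Besides the shell and the picture viewer there is one more tool, called after "Call:" as a command line: name --argument value ..., lists and objects as JSON in quotes. servo_tool: Moves the arm, as the interface text tells. Its arguments: {"type":"object","properties":{"increments":{"type":"array"},"force":{"type":"number"}},"required":["increments"]}

```bash
mkdir -p pics
cat > h.py <<'E'
import numpy as np, cv2
from plant import *
from scipy.spatial.transform import Rotation as R
def cam(n):
    p=camera_params(n); im,d=read_camera(n); return im,d,p
def pts(d,p):
    v,u=np.mgrid[:d.shape[0],:d.shape[1]]
    c=np.stack([(u-p['cx'])/p['fx']*d,(v-p['cy'])/p['fy']*d,d],-1)
    return (c-np.array(p['tvec']))@R.from_rotvec(p['rvec']).as_matrix()
def ray(p,u,v,z):
    M=R.from_rotvec(p['rvec']).as_matrix(); o=-M.T@np.array(p['tvec'])
    d=M.T@np.array([(u-p['cx'])/p['fx'],(v-p['cy'])/p['fy'],1]); return o+d*(z-o[2])/d[2]
def rel(target):  # world TCP target -> slide mm in tool axes
    s=read_state(); return R.from_rotvec(s['orientation']).inv().apply(np.array(target)-s['tool_pos'])*1000
E
python3 - <<'E'
from h import *
a=cam('top'); b=cam('side')
for n,x in (('top',a),('side',b)):
    cv2.imwrite(f'pics/{n}0.png',x[0][...,::-1]); np.savez(f'{n}0.npz',im=x[0],d=x[1],**{k:np.array(v) for k,v in x[2].items()})
s=read_state(); print(s['t'],s['tool_pos'],R.from_rotvec(s['orientation']).as_matrix().round(3),s['opening'])
E
```

```text
0.1 [ 0.25431439 -0.54320964  0.40383054] [[ 0.906  0.424 -0.001]
 [ 0.424 -0.906  0.002]
 [ 0.    -0.002 -1.   ]] 0.0931088864939336
```

View pics/top0.png

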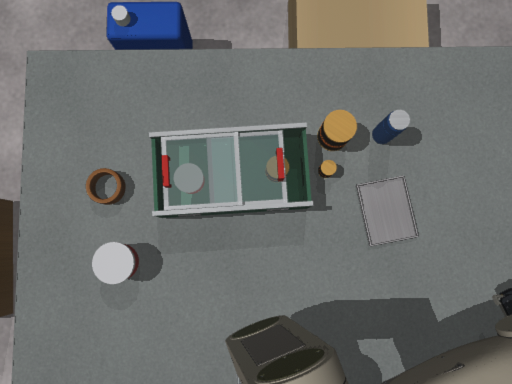

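View pics/side0.png

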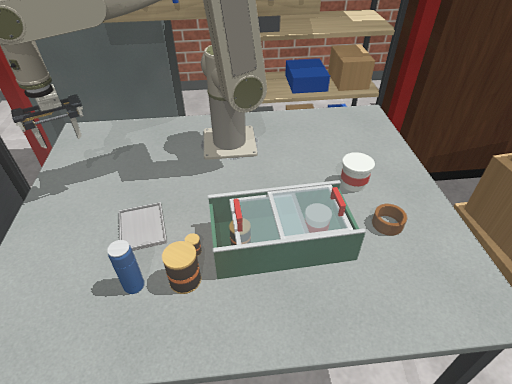

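The top view shows the chest at about (231,168), with the +y end to the image's left. The upper lid's handle is at (166,171) and the lower lid's at (281,164). The tray is at (387,211), the tape at (105,187), the big tub at (115,263) and the spray can at (393,127).

There are three tin-like things: a large one at (339,127), a small one at (328,169), and one under the lower lid at (278,167). The middle-sized one in the chest fits the description. I'll measure and confirm with one crop.

Run:
```python
from h import *
D={}
for n in('top','side'):
    z=np.load(n+'0.npz'); D[n]=(z['im'],z['d'],{k:z[k] for k in('fx','fy','cx','cy','rvec','tvec')})
im,d,p=D['top']; P=pts(d,p); hsv=cv2.cvtColor(im,cv2.COLOR_RGB2HSV)
def comps(m,mn=15):
    n,l,s,c=cv2.connectedComponentsWithStats(m.astype(np.uint8)); return [(l==i,c[i],s[i]) for i in range(1,n) if s[i,4]>=mn]
H,S,V=hsv[...,0],hsv[...,1],hsv[...,2]
red=((H<6)|(H>174))&(S>170)
hs=[]
for m,c,s in comps(red,40):
    q=P[m&(P[...,2]>.15)] 
    (cx,cy),sz,a=cv2.minAreaRect(np.argwhere(m)[:,::-1].astype(np.float32))
    r=ray(p,cx,cy,.168); print('handle',c.round(1),s,'ray',r.round(4),'pc',q.mean(0).round(4) if len(q) else None); 
# chest: cloud points in rim height
x0,x1,y0,y1=140,322,112,225
m=np.zeros(d.shape,bool); m[y0:y1,x0:x1]=1
rim=m&(P[...,2]>.122)&(P[...,2]<.137)&(d>0)
mg=m&(H>60)&(H<95)&(S>60)
rim2=m&(P[...,2]>.119)&(P[...,2]<.137)&(d>0)
q=P[rim2][:,:2].astype(np.float32); print('rim rect (m)',cv2.minAreaRect(q*1000),len(q))
org=(H>10)&(H<25)&(S>110)&(V>120)
for mm,c,s in comps(org,20): print('orange/brass',c.round(1),s,'z',np.median(P[mm][:,2]).round(3),np.median(P[mm],0).round(3))
# tray
t=np.zeros(d.shape,bool); t[170:252,350:425]=1
q=P[t&(P[...,2]>.009)&(P[...,2]<.03)][:,:2].astype(np.float32); print('tray',cv2.minAreaRect(q*1000),len(q))
crop=cv2.resize(im[105:260,140:430,::-1],None,fx=2.7,fy=2.7,interpolation=cv2.INTER_CUBIC); cv2.imwrite('pics/crop.png',crop)
```

```text
handle [279.9 163.1] [277 148   7  31 165] ray [0.567  0.0008 0.168 ] pc [0.5656 0.0016 0.1749]
handle [164.9 170.6] [162 156   8  31 183] ray [0.5492 0.2939 0.168 ] pc [0.5502 0.294  0.1672]
rim rect (m) ((561.265625, 130.88336181640625), (223.47763061523438, 419.1771545410156), 3.022190809249878) 7056
orange/brass [339.8 125.6] [324 110  33  32 836] z 0.121 [ 0.674 -0.163  0.121]
orange/brass [328.3 167.1] [321 160  16  15 188] z 0.059 [ 0.573 -0.14   0.059]
orange/brass [102.1 186.6] [ 86 169  34  34 268] z 0.047 [0.522 0.494 0.047]
tray ((450.28106689453125, -288.3985900878906), (180.00347900390625, 189.3757781982422), 10.370013236999512) 505
```

View pics/crop.png

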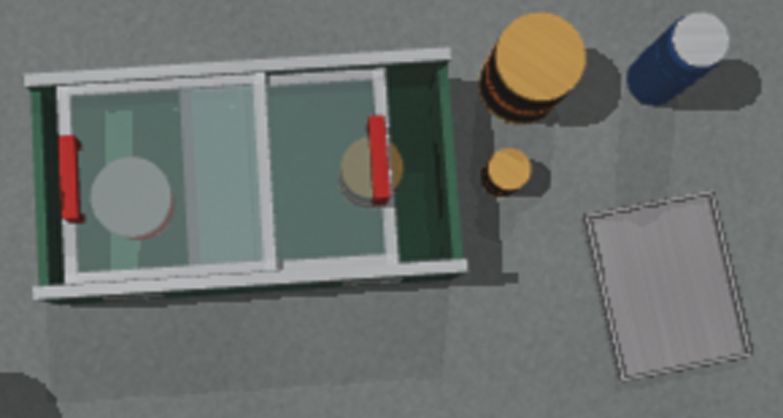

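The crop confirms it. The tin meant is at crop (370,170), under the lower lid on the −y side. Its look-alikes outside are larger (540,57) and smaller (509,169). I'm moving above the lower lid's handle.

Call:
servo_tool --increments '[{"slide": [514, -360, 0], "dr": [0, 0, 0.382], "jaw": 0.4}, {"slide": [514, -360, 0], "dr": [0, 0, 0.382], "jaw": 0.4}, {"slide": [514, -360, 0], "dr": [0, 0, 0.382], "jaw": 0.4}, {"slide": [514, -360, 0], "dr": [0, 0, 0.382], "jaw": 0.4}, {"slide": [514, -360, 0], "dr": [0, 0, 0.382], "jaw": 0.4}, {"slide": [514, -360, 0], "dr": [0, 0, 0.382], "jaw": 0.4}, {"slide": [514, -360, 0], "dr": [0, 0, 0.382], "jaw": 0.4}, {"slide": [514, -360, 0], "dr": [0, 0, 0.382], "jaw": 0.4}, {"slide": [514, -360, 0], "dr": [0, 0, 0.382], "jaw": 0.4}, {"slide": [514, -360, 0], "dr": [0, 0, 0.382], "jaw": 0.4}, {"slide": [514, -360, 0], "dr": [0, 0, 0.382], "jaw": 0.4}, {"slide": [514, -360, 0], "dr": [0, 0, 0.382], "jaw": 0.4}, {"slide": [514, -360, 0], "dr": [0, 0, 0.382], "jaw": 0.4}, {"slide": [514, -360, 0], "dr": [0, 0, 0.382], "jaw": 0.4}, {"slide": [514, -360, 0], "dr": [0, 0, 0.382], "jaw": 0.4}]' --force 12

```text
t: 1.6
tool_pos: [0.5672, 0.001, 0.404]
orientation: [3.14, 0.09, -0.002]
force: [-0.4, -0.4, 0.7]
opening: 0.0559
gripper_force: 0.0
```

Run:
```python
from h import *
s=read_state(); print(s['t'],s['tool_pos'],R.from_rotvec(s['orientation']).as_matrix().round(3).tolist(),s['opening'])
im,d,p=cam('wrist'); cv2.imwrite('pics/w1.png',im[...,::-1])
hsv=cv2.cvtColor(im,cv2.COLOR_RGB2HSV); H,S=hsv[...,0],hsv[...,1]
red=(((H<6)|(H>174))&(S>150)).astype(np.uint8); P=pts(d,p)
n,l,st,c=cv2.connectedComponentsWithStats(red)
for i in range(1,n):
    if st[i,4]>150:
        r=cv2.minAreaRect(np.argwhere(l==i)[:,::-1].astype(np.float32)); print(c[i].round(),st[i],r,[ray(p,*q,.168).round(4) for q in cv2.boxPoints(r)],np.median(P[l==i],0).round(4))
```

```text
1.6 [0.56719458 0.00095208 0.40402798] [[0.998, 0.057, -0.001], [0.057, -0.998, -0.0], [-0.001, 0.0, -1.0]] 0.05590724484470367
[257. 200.] [ 246  140   23  122 2601] ((257.0, 200.5), (121.0, 22.0), 90.0) [array([0.6181, 0.0126, 0.168 ]), array([ 0.6188, -0.0012,  0.168 ]), array([ 0.5336, -0.0067,  0.168 ]), array([0.5327, 0.0088, 0.168 ])] [0.5789 0.0032 0.1673]
```

View pics/w1.png

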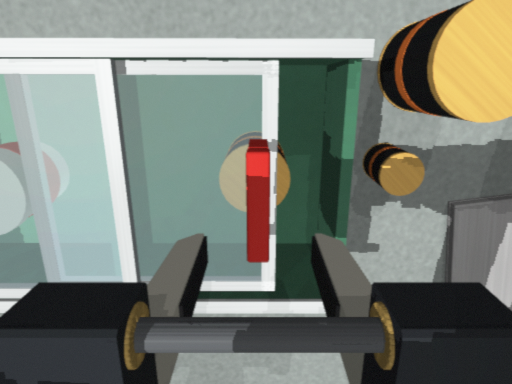

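The wrist view shows the handle bar at (257,200), centred between the fingers, with the tin's brass lid at (254,180) beneath it. Next I go down and pinch the bar.

Call:
servo_tool --increments '[{"slide": [4, -2, 40], "dr": [0, 0, 0], "jaw": 0.4}, {"slide": [4, -2, 77], "dr": [0, 0, 0], "jaw": 0.4}, {"slide": [4, -2, 77], "dr": [0, 0, 0], "jaw": 0.4}, {"slide": [4, -2, 77], "dr": [0, 0, 0], "jaw": 1}, {"slide": [4, -2, 77], "dr": [0, 0, 0], "jaw": 1}, {"slide": [4, -2, 77], "dr": [0, 0, 0], "jaw": 1}, {"slide": [4, -2, 77], "dr": [0, 0, 0], "jaw": 1}, {"slide": [4, -2, 77], "dr": [0, 0, 0], "jaw": 1}]' --force 15

```text
t: 2.45
tool_pos: [0.5715, 0.0027, 0.3289]
orientation: [3.14, 0.088, 0.003]
force: [0.2, -0.3, -0.1]
opening: 0.0203
gripper_force: 0.0
```

Call:
servo_tool --increments '[{"slide": [0, 0, 0], "dr": [0, 0, 0], "jaw": 1}, {"slide": [0, 0, 0], "dr": [0, 0, 0], "jaw": 1}, {"slide": [0, -10, 0], "dr": [0, 0, 0], "jaw": 1}, {"slide": [0, -22, 0], "dr": [0, 0, 0], "jaw": 1}, {"slide": [0, -34, 0], "dr": [0, 0, 0], "jaw": 1}, {"slide": [0, -46, 0], "dr": [0, 0, 0], "jaw": 1}, {"slide": [0, -58, 0], "dr": [0, 0, 0], "jaw": 1}, {"slide": [0, -70, 0], "dr": [0, 0, 0], "jaw": 1}, {"slide": [0, -82, 0], "dr": [0, 0, 0], "jaw": 1}, {"slide": [0, -92, 0], "dr": [0, 0, 0], "jaw": 1}, {"slide": [0, -100, 0], "dr": [0, 0, 0], "jaw": 1}, {"slide": [0, -106, 0], "dr": [0, 0, 0], "jaw": 1}, {"slide": [0, -110, 0], "dr": [0, 0, 0], "jaw": 1}, {"slide": [0, -113, 0], "dr": [0, 0, 0], "jaw": 1}, {"slide": [0, -113, 0], "dr": [0, 0, 0], "jaw": 1}]'

```text
t: 3.95
tool_pos: [0.565, 0.1162, 0.3285]
orientation: [3.14, 0.088, 0.002]
force: [0.0, -1.4, 5.4]
opening: 0.0157
gripper_force: 15.0
```

Call:
servo_tool --increments '[{"slide": [0, -2, 0], "dr": [0, 0, 0], "jaw": 1}, {"slide": [0, -3, 0], "dr": [0, 0, 0], "jaw": 1}, {"slide": [0, -3, 0], "dr": [0, 0, 0], "jaw": 1}]'

```text
t: 4.25
tool_pos: [0.565, 0.1178, 0.3285]
orientation: [3.138, 0.087, 0.002]
force: [0.1, -9.7, 6.7]
opening: 0.0163
gripper_force: 15.0
```

Call:
servo_tool --increments '[{"slide": [0, 2, 0], "dr": [0, 0, 0], "jaw": 0.3}, {"slide": [0, 2, 0], "dr": [0, 0, 0], "jaw": 0.3}, {"slide": [0, 2, 0], "dr": [0, 0, 0], "jaw": 0.3}, {"slide": [0, 2, -50], "dr": [0, 0, 0], "jaw": 0.2}, {"slide": [0, 2, -90], "dr": [0, 0, 0], "jaw": 0}, {"slide": [0, 50, -90], "dr": [0, 0, 0], "jaw": 0}, {"slide": [0, 100, -90], "dr": [0, 0, 0], "jaw": 0}, {"slide": [0, 105, -90], "dr": [0, 0, 0], "jaw": 0}, {"slide": [0, 105, -90], "dr": [0, 0, 0], "jaw": 0}]'

```text
t: 5.15
tool_pos: [0.5705, 0.0127, 0.4174]
orientation: [-3.14, -0.084, 0.001]
force: [-0.2, 0.3, -0.3]
opening: 0.0832
gripper_force: 0.0
```

Run:
```python
from h import *
s=read_state(); print(s['t'],s['tool_pos'],s['opening'])
im,d,p=cam('wrist'); cv2.imwrite('pics/w2.png',im[...,::-1]); P=pts(d,p)
hsv=cv2.cvtColor(im,cv2.COLOR_RGB2HSV); H,S,V=cv2.split(hsv)
m=((H>8)&(H<28)&(S>80)&(V>80)).astype(np.uint8)
n,l,st,c=cv2.connectedComponentsWithStats(m)
for i in range(1,n):
    if st[i,4]>300:
        (u,v),r=cv2.minEnclosingCircle(np.argwhere(l==i)[:,::-1].astype(np.float32))
        print('brass',c[i].round(1),st[i],(u,v,r),ray(p,u,v,.097).round(4),ray(p,*c[i],.097).round(4),np.median(P[l==i],0).round(4))
z=np.load('top0.npz'); im=z['im']; p={k:z[k] for k in('fx','fy','cx','cy','rvec','tvec')}
# tray corners, by gradient/gray contrast in the top picture
g=cv2.cvtColor(im,cv2.COLOR_RGB2HSV)[...,1]; t=np.zeros(g.shape,np.uint8); t[172:250,352:422]=1
b=((g<18)&(t>0)).astype(np.uint8); b=cv2.morphologyEx(b,cv2.MORPH_CLOSE,np.ones((3,3)))
n,l,st,c=cv2.connectedComponentsWithStats(b); i=1+st[1:,4].argmax()
r=cv2.minAreaRect(np.argwhere(l==i)[:,::-1].astype(np.float32)); print('tray',st[i],r)
B=[ray(p,*q,.015)[:2].round(4) for q in cv2.boxPoints(r)]; print(B,np.mean(B,0),[np.linalg.norm(B[k]-B[k-1]).round(4) for k in range(4)])
```

```text
5.15 [0.57050714 0.01273231 0.41735432] 0.08321068467912306
brass [477.2  66.3] [ 433    1   79  124 7950] (486.0, 60.5, 64.53884887695312) [ 0.6839 -0.1668  0.097 ] [ 0.6791 -0.1607  0.097 ] [ 0.6762 -0.1469  0.1209]
brass [413.7  69.7] [401  17  51 102 708] (444.16143798828125, 67.35421752929688, 50.81656265258789) [ 0.6768 -0.1338  0.097 ] [ 0.6737 -0.1091  0.097 ] [ 0.6753 -0.1217  0.0599]
brass [266.8 177.5] [ 233  138   69   74 3720] (267.0, 174.76760864257812, 36.98464584350586) [0.578  0.0066 0.097 ] [0.5755 0.0067 0.097 ] [0.575  0.0068 0.0964]
brass [407.3 173.9] [ 386  153   44   42 1433] (407.241455078125, 174.0551300048828, 22.647693634033203) [ 0.5853 -0.1199  0.097 ] [ 0.5855 -0.12    0.097 ] [ 0.5765 -0.1374  0.0589]
brass [ 72.6 336.7] [ 61 304  32  66 676] (78.5, 336.5, 34.1541633605957) [0.3907 0.1958 0.097 ] [0.3901 0.2021 0.097 ] [0.5994 0.0575 0.3329]
brass [450.5 339.2] [437 304  21  66 351] (443.5, 336.5, 33.14372634887695) [ 0.4112 -0.1908  0.097 ] [ 0.4082 -0.1989  0.097 ] [ 0.6041 -0.0277  0.3349]
tray [ 352  172   70   78 5460] ((386.5, 210.5), (77.0, 69.0), 90.0)
[array([ 0.5652, -0.2156]), array([ 0.5633, -0.4144]), array([ 0.3432, -0.4037]), array([ 0.3451, -0.2085])] [ 0.4542  -0.31055] [np.float64(0.2202), np.float64(0.1988), np.float64(0.2204), np.float64(0.1952)]
```

View pics/w2.png

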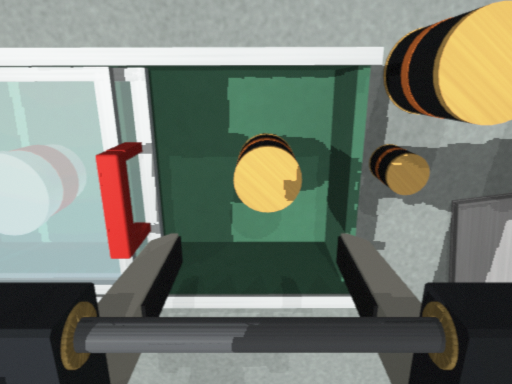

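Run:
```python
from h import *
s=read_state(); print(np.round(s['q'],3))
z=np.load('top0.npz'); p={k:z[k] for k in('fx','fy','cx','cy','rvec','tvec')}
c=[(585,216),(714,193),(751,355),(624,380)]
B=[ray(p,140+u/2.7,105+v/2.7,.015)[:2].round(4) for u,v in c]; print(B,np.mean(B,0))
print(rel([.574,.007,s['tool_pos'][2]]))
w=camera_params('wrist'); M=R.from_rotvec(w['rvec']).as_matrix(); print('wristcam',-M.T@w['tvec'])
```

```text
[-6.600e-02  4.700e-02  1.554e+00  1.000e-03  1.542e+00  1.450e+00]
[array([ 0.5273, -0.2278]), array([ 0.5507, -0.3661]), array([ 0.3786, -0.3973]), array([ 0.3537, -0.2629])] [ 0.452575 -0.313525]
[ 3.14125966  7.05104439 -0.00835086]
wristcam [0.65521007 0.01907172 0.39659507]
```

Call:
servo_tool --increments '[{"slide": [3, 7, 0], "dr": [0, 0, -0.149], "jaw": 0}, {"slide": [3, 7, 0], "dr": [0, 0, -0.298], "jaw": 0}, {"slide": [3, 7, 0], "dr": [0, 0, -0.447], "jaw": 0}, {"slide": [3, 7, 0], "dr": [0, 0, -0.596], "jaw": 0}, {"slide": [3, 7, 0], "dr": [0, 0, -0.745], "jaw": 0}, {"slide": [3, 7, 0], "dr": [0, 0, -0.894], "jaw": 0}, {"slide": [3, 7, 0], "dr": [0, 0, -1.043], "jaw": 0}, {"slide": [3, 7, 0], "dr": [0, 0, -1.192], "jaw": 0}, {"slide": [3, 7, 0], "dr": [0, 0, -1.341], "jaw": 0}, {"slide": [3, 7, 0], "dr": [0, 0, -1.49], "jaw": 0}, {"slide": [3, 7, 0], "dr": [0, 0, -1.571], "jaw": 0}, {"slide": [3, 7, 0], "dr": [0, 0, -1.571], "jaw": 0}, {"slide": [3, 7, 40], "dr": [0, 0, -1.571], "jaw": 0}, {"slide": [3, 7, 80], "dr": [0, 0, -1.571], "jaw": 0}, {"slide": [3, 7, 100], "dr": [0, 0, -1.571], "jaw": 0}, {"slide": [3, 7, 100], "dr": [0, 0, -1.571], "jaw": 0}]'

```text
t: 6.8
tool_pos: [0.5723, 0.0082, 0.3133]
orientation: [-2.156, -2.277, 0.007]
force: [-0.4, 1.5, -0.7]
opening: 0.0932
gripper_force: 0.0
```

Run:
```python
from h import *
s=read_state(); print(s['t'],s['tool_pos'],R.from_rotvec(s['orientation']).as_matrix().round(3).tolist(),s['opening'])
im,d,p=cam('wrist'); cv2.imwrite('pics/w3.png',im[...,::-1])
```

```text
6.8 [0.57226619 0.00819245 0.31327699] [[-0.055, 0.998, -0.008], [0.999, 0.055, 0.001], [0.001, -0.008, -1.0]] 0.09317457550606746
```

View pics/w3.png

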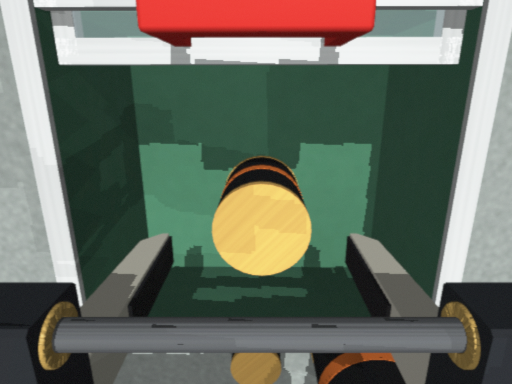

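The wrist view shows the tin's lid at (262,228), centred between the fingers, and the compartment is open. I'm going down to grip it.

Call:
servo_tool --increments '[{"slide": [0, 1, 30], "dr": [0, 0, 0], "jaw": 0}, {"slide": [0, 1, 55], "dr": [0, 0, 0], "jaw": 0}, {"slide": [0, 1, 68], "dr": [0, 0, 0], "jaw": 0}, {"slide": [0, 1, 68], "dr": [0, 0, 0], "jaw": 0}, {"slide": [0, 1, 68], "dr": [0, 0, 0], "jaw": 0.6}, {"slide": [0, 1, 68], "dr": [0, 0, 0], "jaw": 0.6}, {"slide": [0, 1, 68], "dr": [0, 0, 0], "jaw": 0.6}, {"slide": [0, 1, 68], "dr": [0, 0, 0], "jaw": 0.6}, {"slide": [0, 1, 68], "dr": [0, 0, 0], "jaw": 0.6}, {"slide": [0, 1, 68], "dr": [0, 0, 0], "jaw": 0.6}]' --force 30

```text
t: 7.85
tool_pos: [0.5747, 0.0069, 0.2504]
orientation: [-2.158, -2.282, 0.001]
force: [-4.5, -0.9, 6.9]
opening: 0.0618
gripper_force: 30.0
```

Call:
servo_tool --increments '[{"slide": [0, 0, -10], "dr": [0, 0, 0], "jaw": 0.6}, {"slide": [0, 0, -30], "dr": [0, 0, 0], "jaw": 0.6}, {"slide": [0, 0, -60], "dr": [0, 0, 0], "jaw": 0.6}, {"slide": [0, 0, -95], "dr": [0, 0, 0], "jaw": 0.6}, {"slide": [0, 0, -130], "dr": [0, 0, 0], "jaw": 0.6}, {"slide": [0, 0, -155], "dr": [0, 0, 0], "jaw": 0.6}, {"slide": [-9, -4, -165], "dr": [0, 0, 0], "jaw": 0.6}, {"slide": [-32, -14, -165], "dr": [0, 0, 0], "jaw": 0.6}, {"slide": [-63, -28, -165], "dr": [0, 0, 0], "jaw": 0.6}, {"slide": [-95, -42, -165], "dr": [0, 0, 0], "jaw": 0.6}, {"slide": [-127, -57, -165], "dr": [0, 0, 0], "jaw": 0.6}, {"slide": [-159, -71, -165], "dr": [0, 0, 0], "jaw": 0.6}, {"slide": [-191, -85, -165], "dr": [0, 0, 0], "jaw": 0.6}, {"slide": [-223, -100, -165], "dr": [0, 0, 0], "jaw": 0.6}, {"slide": [-255, -114, -165], "dr": [0, 0, 0], "jaw": 0.6}, {"slide": [-283, -127, -165], "dr": [0, 0, 0], "jaw": 0.6}, {"slide": [-303, -136, -165], "dr": [0, 0, 0], "jaw": 0.6}, {"slide": [-313, -140, -165], "dr": [0, 0, 0], "jaw": 0.6}, {"slide": [-313, -140, -165], "dr": [0, 0, 0], "jaw": 0.6}]'

```text
t: 9.75
tool_pos: [0.4518, -0.3144, 0.4138]
orientation: [-2.16, -2.279, 0.0]
force: [-0.6, 0.0, -3.2]
opening: 0.0617
gripper_force: 30.0
```

Run:
```python
from h import *
s=read_state(); print(s['t'],s['tool_pos'],R.from_rotvec(s['orientation']).as_matrix().round(3).tolist(),s['opening'],s['force'])
a=cam('side')[0]; b=cam('top')[0]
cv2.imwrite('pics/s2.png',np.hstack([a,b])[::1,:,::-1][:, :][100:384] if 0 else cv2.resize(np.hstack([a[80:380,0:400],b[80:380,112:512]]),None,fx=1,fy=1)[...,::-1])
```

```text
9.75 [ 0.45183039 -0.31442676  0.4138234 ] [[-0.054, 0.999, -0.001], [0.999, 0.054, 0.001], [0.001, -0.001, -1.0]] 0.061669573231198135 [-0.5790713   0.00501945 -3.22570972]
```

View pics/s2.png

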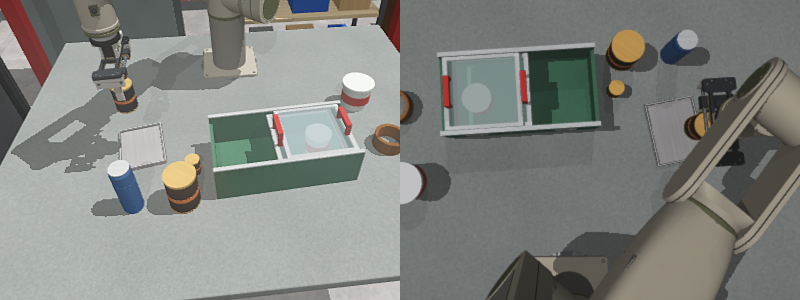

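The tin hangs upright in the gripper at (124,95) in the left half, over the tray; the emptied compartment is open. Next I lower it into the tray.

Call:
servo_tool --increments '[{"slide": [0, 0, 15], "dr": [0, 0, 0], "jaw": 0.6}, {"slide": [0, 0, 45], "dr": [0, 0, 0], "jaw": 0.6}, {"slide": [0, 0, 80], "dr": [0, 0, 0], "jaw": 0.6}, {"slide": [0, 0, 115], "dr": [0, 0, 0], "jaw": 0.6}, {"slide": [0, 0, 140], "dr": [0, 0, 0], "jaw": 0.6}, {"slide": [0, 0, 155], "dr": [0, 0, 0], "jaw": 0.6}, {"slide": [0, 0, 163], "dr": [0, 0, 0], "jaw": 0.6}, {"slide": [0, 0, 167], "dr": [0, 0, 0], "jaw": 0.6}, {"slide": [0, 0, 169], "dr": [0, 0, 0], "jaw": 0.6}, {"slide": [0, 0, 170], "dr": [0, 0, 0], "jaw": 0.6}, {"slide": [0, 0, 170], "dr": [0, 0, 0], "jaw": 0.6}]'

```text
t: 10.95
tool_pos: [0.453, -0.3137, 0.2458]
orientation: [2.157, 2.281, 0.0]
force: [-1.0, 0.0, -4.0]
opening: 0.0616
gripper_force: 30.0
```

Run:
```python
from h import *
s=read_state(); print(s['t'],s['tool_pos'],s['force'])
im,d,p=cam('wrist'); cv2.imwrite('pics/w4.png',im[...,::-1])
```

```text
10.95 [ 0.45304438 -0.31367461  0.24575035] [-0.95590551  0.00415511 -3.99306627]
```

View pics/w4.png

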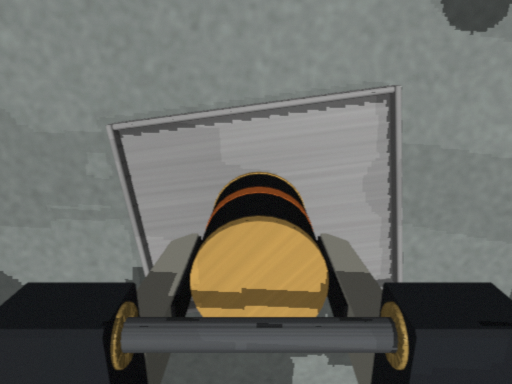

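The wrist view shows the tin's lid at (260,275) over the middle of the tray, whose far edge runs from (112,127) to (397,90). I'm easing it down to contact.

Call:
servo_tool --increments '[{"slide": [0, 0, 1], "dr": [0, 0, 0], "jaw": 0.6}, {"slide": [0, 0, 2], "dr": [0, 0, 0], "jaw": 0.6}, {"slide": [0, 0, 2], "dr": [0, 0, 0], "jaw": 0.6}]'

```text
t: 11.3
tool_pos: [0.4526, -0.3134, 0.2427]
orientation: [-2.158, -2.283, -0.0]
force: [-0.3, 0.2, -3.3]
opening: 0.0615
gripper_force: 30.0
```

Call:
servo_tool --increments '[{"slide": [0, 0, 0.5], "dr": [0, 0, 0], "jaw": 0.6}, {"slide": [0, 0, 1], "dr": [0, 0, 0], "jaw": 0.6}, {"slide": [0, 0, 1], "dr": [0, 0, 0], "jaw": 0.6}]'

```text
t: 11.6
tool_pos: [0.4527, -0.3135, 0.2425]
orientation: [2.158, 2.283, -0.0]
force: [-3.6, 1.2, 4.4]
opening: 0.0617
gripper_force: 30.0
```

Contact: the vertical force went from −3.3 to +4.4 N. Now I release and rise.

Call:
servo_tool --increments '[{"slide": [0, 0, 0], "dr": [0, 0, 0], "jaw": 0.25}, {"slide": [0, 0, 0], "dr": [0, 0, 0], "jaw": 0.1}, {"slide": [0, 0, 0], "dr": [0, 0, 0], "jaw": 0}, {"slide": [0, 0, 0], "dr": [0, 0, 0], "jaw": 0}, {"slide": [0, 0, -15], "dr": [0, 0, 0], "jaw": 0}, {"slide": [0, 0, -40], "dr": [0, 0, 0], "jaw": 0}, {"slide": [0, 0, -80], "dr": [0, 0, 0], "jaw": 0}, {"slide": [0, 0, -125], "dr": [0, 0, 0], "jaw": 0}, {"slide": [0, 0, -165], "dr": [0, 0, 0], "jaw": 0}, {"slide": [0, 0, -165], "dr": [0, 0, 0], "jaw": 0}]'

```text
t: 12.6
tool_pos: [0.4538, -0.3142, 0.4158]
orientation: [2.15, 2.273, 0.001]
force: [0.1, -0.0, -0.1]
opening: 0.0931
gripper_force: 0.0
```

Run:
```python
from h import *
s=read_state(); print(s['t'],s['tool_pos'],np.round(s['q'],2),s['opening'],R.from_rotvec(s['orientation']).as_matrix().round(3).tolist())
im,d,p=cam('wrist'); cv2.imwrite('pics/w5.png',im[...,::-1]); P=pts(d,p)
hsv=cv2.cvtColor(im,cv2.COLOR_RGB2HSV); H,S,V=cv2.split(hsv)
m=((H>8)&(H<28)&(S>80)&(V>80)).astype(np.uint8)
n,l,st,c=cv2.connectedComponentsWithStats(m); i=1+st[1:,4].argmax(); q=P[l==i]; print(c[i],np.median(q,0),q[:,2].min(),q[:,2].max())
print('to handle',rel([.565,.1178,.41]))
```

```text
12.6 [ 0.45377307 -0.31424747  0.41578897] [-0.7  -0.01  1.61 -0.    1.52 -0.75] 0.09312577011063022 [[-0.056, 0.998, 0.01], [0.998, 0.056, -0.008], [-0.009, 0.009, -1.0]]
[254.34605377 175.84880023] [ 0.45312446 -0.31289479  0.08842372] 0.0019344470787151938 0.3944084218144127
to handle [424.79476731 135.61614248   0.53080592]
```

View pics/w5.png

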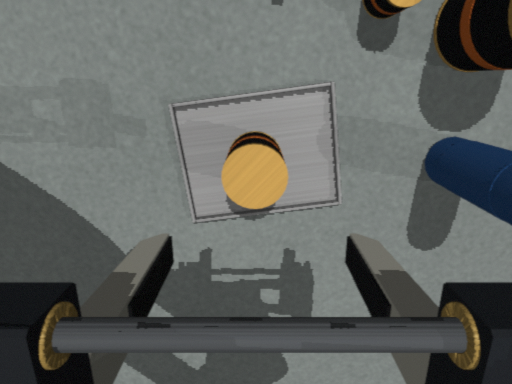

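The tin stands at (254,176) in the tray, its lid top at 88 mm, as expected on the 4 mm floor. Now back to the lower lid's handle to shut it.

Call:
servo_tool --increments '[{"slide": [425, 135, 0], "dr": [0, 0, 0.149], "jaw": 0.4}, {"slide": [425, 135, 0], "dr": [0, 0, 0.298], "jaw": 0.4}, {"slide": [425, 135, 0], "dr": [0, 0, 0.447], "jaw": 0.4}, {"slide": [425, 135, 0], "dr": [0, 0, 0.596], "jaw": 0.4}, {"slide": [425, 135, 0], "dr": [0, 0, 0.745], "jaw": 0.4}, {"slide": [425, 135, 0], "dr": [0, 0, 0.894], "jaw": 0.4}, {"slide": [425, 135, 0], "dr": [0, 0, 1.043], "jaw": 0.4}, {"slide": [425, 135, 0], "dr": [0, 0, 1.192], "jaw": 0.4}, {"slide": [425, 135, 0], "dr": [0, 0, 1.341], "jaw": 0.4}, {"slide": [425, 135, 0], "dr": [0, 0, 1.49], "jaw": 0.4}, {"slide": [425, 135, 0], "dr": [0, 0, 1.571], "jaw": 0.4}, {"slide": [425, 135, 0], "dr": [0, 0, 1.571], "jaw": 0.4}, {"slide": [425, 135, 0], "dr": [0, 0, 1.571], "jaw": 0.4}, {"slide": [425, 135, 20], "dr": [0, 0, 1.571], "jaw": 0.4}]' --force 15

```text
t: 14.05
tool_pos: [0.5643, 0.1186, 0.389]
orientation: [-3.14, -0.091, -0.007]
force: [-0.0, -0.8, -0.7]
opening: 0.0559
gripper_force: 0.0
```

Run:
```python
from h import *
s=read_state(); print(s['t'],s['tool_pos'],R.from_rotvec(s['orientation']).as_matrix().round(3).tolist(),s['opening'])
print(rel([.565,.117,.328]))
```

```text
14.05 [0.56429559 0.11855379 0.38898071] [[0.998, 0.058, 0.004], [0.058, -0.998, 0.0], [0.004, -0.0, -1.0]] 0.05594965571188647
[ 0.35672072  1.60705596 60.9823496 ]
```

Call:
servo_tool --increments '[{"slide": [0, 1.5, 30], "dr": [0, 0, 0], "jaw": 0.4}, {"slide": [0, 1.5, 58], "dr": [0, 0, 0], "jaw": 0.4}, {"slide": [0, 1.5, 58], "dr": [0, 0, 0], "jaw": 0.4}, {"slide": [0, 1.5, 58], "dr": [0, 0, 0], "jaw": 1}, {"slide": [0, 1.5, 58], "dr": [0, 0, 0], "jaw": 1}, {"slide": [0, 1.5, 58], "dr": [0, 0, 0], "jaw": 1}, {"slide": [0, 1.5, 58], "dr": [0, 0, 0], "jaw": 1}, {"slide": [0, 1.5, 58], "dr": [0, 0, 0], "jaw": 1}, {"slide": [0, 1.5, 58], "dr": [0, 0, 0], "jaw": 1}, {"slide": [0, 1.5, 58], "dr": [0, 0, 0], "jaw": 1}]'

```text
t: 15.05
tool_pos: [0.5639, 0.1171, 0.3294]
orientation: [-3.14, -0.088, -0.001]
force: [-1.7, 0.2, 3.5]
opening: 0.0161
gripper_force: 15.0
```

Call:
servo_tool --increments '[{"slide": [0, 8, 0], "dr": [0, 0, 0], "jaw": 1}, {"slide": [0, 20, 0], "dr": [0, 0, 0], "jaw": 1}, {"slide": [0, 33, 0], "dr": [0, 0, 0], "jaw": 1}, {"slide": [0, 46, 0], "dr": [0, 0, 0], "jaw": 1}, {"slide": [0, 59, 0], "dr": [0, 0, 0], "jaw": 1}, {"slide": [0, 72, 0], "dr": [0, 0, 0], "jaw": 1}, {"slide": [0, 85, 0], "dr": [0, 0, 0], "jaw": 1}, {"slide": [0, 98, 0], "dr": [0, 0, 0], "jaw": 1}, {"slide": [0, 111, 0], "dr": [0, 0, 0], "jaw": 1}, {"slide": [0, 124, 0], "dr": [0, 0, 0], "jaw": 1}, {"slide": [0, 137, 0], "dr": [0, 0, 0], "jaw": 1}, {"slide": [0, 148, 0], "dr": [0, 0, 0], "jaw": 1}, {"slide": [0, 157, 0], "dr": [0, 0, 0], "jaw": 1}, {"slide": [0, 163, 0], "dr": [0, 0, 0], "jaw": 1}, {"slide": [0, 166, 0], "dr": [0, 0, 0], "jaw": 1}, {"slide": [0, 168, 0], "dr": [0, 0, 0], "jaw": 1}, {"slide": [0, 168, 0], "dr": [0, 0, 0], "jaw": 1}]'

```text
t: 16.75
tool_pos: [0.5733, -0.0522, 0.3293]
orientation: [3.14, 0.086, 0.002]
force: [0.9, -0.4, 4.2]
opening: 0.0159
gripper_force: 15.0
```

Call:
servo_tool --increments '[{"slide": [0, 1, 0], "dr": [0, 0, 0], "jaw": 1}, {"slide": [0, 2, 0], "dr": [0, 0, 0], "jaw": 1}, {"slide": [0, 3, 0], "dr": [0, 0, 0], "jaw": 1}, {"slide": [0, 3, 0], "dr": [0, 0, 0], "jaw": 1}]'

```text
t: 17.15
tool_pos: [0.5734, -0.0532, 0.3293]
orientation: [-3.137, -0.088, -0.001]
force: [0.9, 11.5, 5.6]
opening: 0.0157
gripper_force: 15.0
```

Call:
servo_tool --increments '[{"slide": [0, -2.5, 0], "dr": [0, 0, 0], "jaw": 0.3}, {"slide": [0, -2.5, 0], "dr": [0, 0, 0], "jaw": 0.3}, {"slide": [0, -2.5, 0], "dr": [0, 0, 0], "jaw": 0.3}, {"slide": [0, -2.5, 0], "dr": [0, 0, 0], "jaw": 0.3}, {"slide": [0, -2.5, -40], "dr": [0, 0, 0], "jaw": 0.3}, {"slide": [0, -2.5, -80], "dr": [0, 0, 0], "jaw": 0.3}, {"slide": [-50, -2.5, -100], "dr": [0, 0, 0], "jaw": 0.3}, {"slide": [-100, -2.5, -100], "dr": [0, 0, 0], "jaw": 0.3}, {"slide": [-130, -2.5, -100], "dr": [0, 0, 0], "jaw": 0.3}, {"slide": [-130, -2.5, -100], "dr": [0, 0, 0], "jaw": 0.3}]'

```text
t: 18.15
tool_pos: [0.4405, -0.0587, 0.4287]
orientation: [3.14, 0.086, -0.001]
force: [0.6, -0.3, 0.3]
opening: 0.0652
gripper_force: 0.0
```

Run:
```python
from h import *
s=read_state(); print(s['t'],s['tool_pos'],s['force'])
im,d,p=cam('top')
hsv=cv2.cvtColor(im,cv2.COLOR_RGB2HSV); H,S,V=cv2.split(hsv)
red=(((H<6)|(H>174))&(S>170)).astype(np.uint8)
n,l,st,c=cv2.connectedComponentsWithStats(red); hs=[]
for i in range(1,n):
    if st[i,4]>40:
        (u,v),_,_=cv2.minAreaRect(np.argwhere(l==i)[:,::-1].astype(np.float32)); hs.append(ray(p,u,v,.168)); print(st[i],hs[-1].round(4))
if len(hs)>1: print('distance',np.linalg.norm(hs[0]-hs[1]))
cv2.imwrite('pics/t3.png',cv2.resize(im[90:290,70:450,::-1],None,fx=2,fy=2,interpolation=cv2.INTER_CUBIC))
```

```text
18.15 [ 0.44052159 -0.05868004  0.42869023] [ 0.59941666 -0.32794459  0.32207462]
[297 147   7  20  85] [ 0.5833 -0.0504  0.168 ]
[155 156   7  31 178] [0.5492 0.3125 0.168 ]
distance 0.3644953671413448
```

View pics/t3.png

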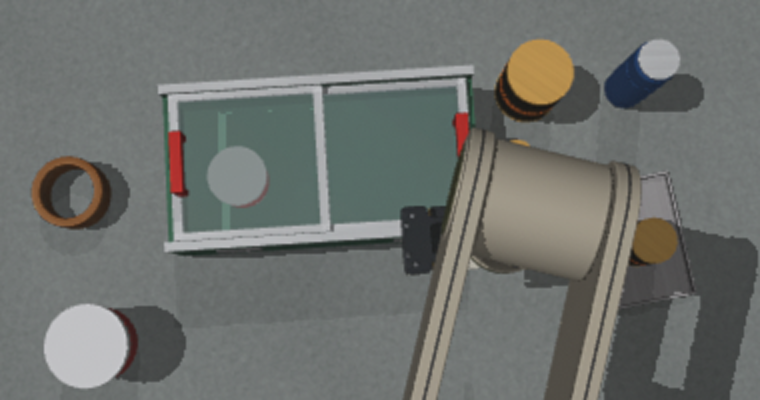

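The top view shows both lids nearly shut, with handles at (176,163) and (461,133), and the tin in the tray at (657,240). The handles are about 364 mm apart against 370 mm, so the upper lid may still be a few mm open. I'll push it home.

Call:
servo_tool --increments '[{"slide": [60, -45, 0], "dr": [0, 0, 0], "jaw": 0.4}, {"slide": [132, -366, 0], "dr": [0, 0, 0], "jaw": 0.4}, {"slide": [132, -366, 0], "dr": [0, 0, 0], "jaw": 0.4}, {"slide": [132, -366, 0], "dr": [0, 0, 0], "jaw": 0.4}, {"slide": [132, -366, 0], "dr": [0, 0, 0], "jaw": 0.4}, {"slide": [132, -366, 0], "dr": [0, 0, 0], "jaw": 0.4}, {"slide": [132, -366, 0], "dr": [0, 0, 0], "jaw": 0.4}, {"slide": [132, -366, 0], "dr": [0, 0, 0], "jaw": 0.4}, {"slide": [132, -366, 0], "dr": [0, 0, 0], "jaw": 0.4}, {"slide": [132, -366, 0], "dr": [0, 0, 0], "jaw": 0.4}, {"slide": [132, -366, 0], "dr": [0, 0, 0], "jaw": 0.4}, {"slide": [132, -366, 45], "dr": [0, 0, 0], "jaw": 0.4}, {"slide": [132, -366, 85], "dr": [0, 0, 0], "jaw": 0.4}, {"slide": [132, -366, 100], "dr": [0, 0, 0], "jaw": 0.4}, {"slide": [132, -366, 100], "dr": [0, 0, 0], "jaw": 1}, {"slide": [132, -366, 100], "dr": [0, 0, 0], "jaw": 1}, {"slide": [132, -366, 100], "dr": [0, 0, 0], "jaw": 1}, {"slide": [132, -366, 100], "dr": [0, 0, 0], "jaw": 1}, {"slide": [132, -366, 100], "dr": [0, 0, 0], "jaw": 1}, {"slide": [132, -366, 100], "dr": [0, 0, 0], "jaw": 1}]' --force 10

```text
t: 20.2
tool_pos: [0.555, 0.3145, 0.33]
orientation: [-3.14, -0.088, -0.003]
force: [-1.3, 0.4, 4.1]
opening: 0.016
gripper_force: 10.0
```

Call:
servo_tool --increments '[{"slide": [0, -2, 0], "dr": [0, 0, 0], "jaw": 1}, {"slide": [0, -4, 0], "dr": [0, 0, 0], "jaw": 1}, {"slide": [0, -5, 0], "dr": [0, 0, 0], "jaw": 1}, {"slide": [0, -5, 0], "dr": [0, 0, 0], "jaw": 1}]'

```text
t: 20.6
tool_pos: [0.555, 0.3178, 0.3298]
orientation: [3.137, 0.086, 0.001]
force: [-1.2, -11.9, 9.1]
opening: 0.0158
gripper_force: 10.0
```

It's at its stop. I release, rise and back off.

Call:
servo_tool --increments '[{"slide": [0, 2, 0], "dr": [0, 0, 0], "jaw": 0.3}, {"slide": [0, 2, 0], "dr": [0, 0, 0], "jaw": 0.3}, {"slide": [0, 2, 0], "dr": [0, 0, 0], "jaw": 0.3}, {"slide": [0, 2, 0], "dr": [0, 0, 0], "jaw": 0.3}, {"slide": [0, 2, -40], "dr": [0, 0, 0], "jaw": 0.3}, {"slide": [0, 2, -80], "dr": [0, 0, 0], "jaw": 0.3}, {"slide": [-50, 2, -110], "dr": [0, 0, 0], "jaw": 0.3}, {"slide": [-100, 2, -110], "dr": [0, 0, 0], "jaw": 0.3}, {"slide": [-130, 2, -110], "dr": [0, 0, 0], "jaw": 0.3}, {"slide": [-130, 2, -110], "dr": [0, 0, 0], "jaw": 0.3}, {"slide": [-130, 2, -110], "dr": [0, 0, 0], "jaw": 0.3}]'

```text
t: 21.7
tool_pos: [0.4242, 0.3103, 0.4391]
orientation: [-3.14, -0.09, -0.002]
force: [0.2, -0.8, 0.4]
opening: 0.065
gripper_force: 0.0
```

Run:
```python
from h import *
s=read_state(); print(s['t'],s['tool_pos'],s['force'])
im,d,p=cam('top'); P=pts(d,p)
hsv=cv2.cvtColor(im,cv2.COLOR_RGB2HSV); H,S,V=cv2.split(hsv)
red=(((H<6)|(H>174))&(S>170)).astype(np.uint8)
n,l,st,c=cv2.connectedComponentsWithStats(red); hs=[]
for i in range(1,n):
    if st[i,4]>40:
        (u,v),_,_=cv2.minAreaRect(np.argwhere(l==i)[:,::-1].astype(np.float32)); hs.append(ray(p,u,v,.168)); print(st[i],hs[-1].round(4))
print('distance',np.linalg.norm(hs[0]-hs[-1]))
m=((H>8)&(H<28)&(S>80)&(V>80)).astype(np.uint8); m[:,:350]=0; m[:180]=0
n,l,st,c=cv2.connectedComponentsWithStats(m); i=1+st[1:,4].argmax(); print('tin',c[i],st[i],ray(p,*c[i],.089),np.median(P[l==i],0))
cv2.imwrite('pics/t4.png',cv2.resize(im[90:290,70:450,::-1],None,fx=2,fy=2,interpolation=cv2.INTER_CUBIC))
```

```text
21.7 [0.42420796 0.31032771 0.43913127] [ 0.23551347 -0.75066216  0.36491046]
[297 147   9  32 179] [ 0.5681 -0.0528  0.168 ]
[154 156   7  31 180] [0.5491 0.3146 0.168 ]
distance 0.36789886031885904
tin [396.49095023 209.85746606] [385 199  24  23 442] [ 0.44986243 -0.31575031  0.089     ] [ 0.44957232 -0.31552384  0.08929767]
```

View pics/t4.png

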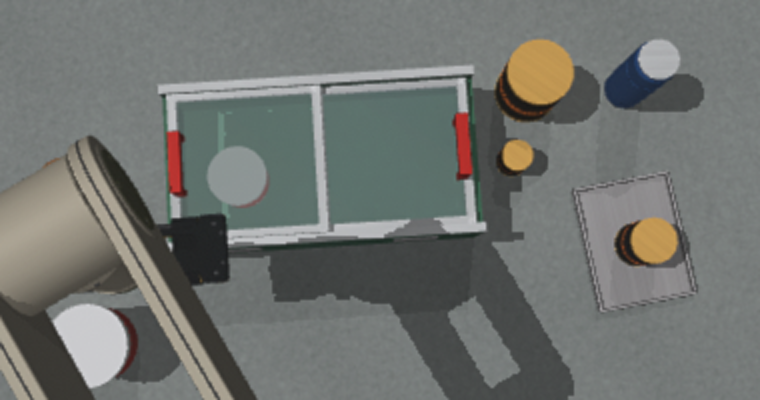

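The lids are shut, with the handles 368 mm apart at (175,163) and (463,146). The tin stands in the tray at (655,240), about 4 mm from its centre, and nothing else has moved. I'm handing in.

```bash
python3 -c "from plant import *; print(close_job())"
```

```text
the job is handed in; nothing more can be done
None
```

The black tin is standing upright and released on the drip tray's floor, about 4 mm from its centre. Both lids were pushed to their stops, nothing else was seen to move, and the job was handed in at about 22 s; no verdict came back.

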